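# Refit the filter cover in the sterilising-container lid

### The arm

A 6-joint arm with a two-finger parallel gripper is mounted at the origin on a cart in front of the work surface, level with it; the furniture and walls round the work are solid. World frame = base frame: x ahead of the robot, y to its left, z up, the work surface at z = 0. Lengths are in mm, angles in degrees, forces in N, time in s.
With the tool pointing down it reaches from about 325 to 775 mm from the base axis. Payload 5.5 kg.
Tool frame: the origin (TCP) lies between the finger pads; the fingertips stand 17 mm ahead of it and the grasp point (between the pads) lies 2 mm behind it; y points along the fingers, z is the direction in which the jaws open and shut, and the axes are right-handed (so a half turn about y gives the same grasp; the last joint's range is limited). The gripper opens to 85 mm and grips with 20 to 120 N. Pads are 22 mm wide; open, the fingers measure 114 mm over their backs; the gripper's body (76 mm by 85 mm) begins 54 mm behind the grasp point. The pads swing forward as they close: fully open they stand 13 mm farther back than shut.
Start: joints at [-76.358, 5.22, 70.514, -0, 104.267, -3.249], TCP at [174.329, -574.131, 222.375] pointing down, gripper open.
Joint ranges: [-164.24, 164.24], [-49.07, 125.15], [9.68, 141.18], [-86.29, 266.29], [3.28, 154.24], [-151.56, 151.56]. Speed limits (degrees/s): [147.25, 147.25, 172.46, 180, 180, 180].

### API

Orientations are given as a 3x3 rotation matrix whose columns are the frame's x, y, z axes.
In Python, from station import status, camera, camera_params, ticket, regions_of, landmark_of gives the robot as it stands.
- The arm moves only by the shell command python3 -m pendant 'ROWS' [FORCE]. ROWS is JSON, a list of rows, each a list of 3 entries, a list of its own where there are three numbers: the turn, a rotation vector about the world's x, y, z in rad, then the shift along the world's x, y, z in cm, then the closure in counts, from 0 (fully open) to 255 (shut). In form: [[[wx, wy, wz], [x, y, z], grip], ...]. A call has 1 to 12 rows; each row shifts and turns the commanded pose from where the row before left it; what a row does not reach is not made up. A row lasts 1/8 s, in which the tool goes at most 62.5 mm and 10.7 degrees, less where a joint would pass 70% of its speed; a pose out of reach is approached as far as the arm can. A call with a gripper value outside its range is refused whole. The fingers move at their own pace and stop on an object; FORCE is the grip in N (left out, the last holds). Time passes only in rows, so rows that do not move let the fingers close. It gives the time, the measured TCP pose, the force and the opening at its end, in the units of the state.
- status.get_state(): the state, without advancing time (a new reading comes with each control period).
- camera(name): name is "scene" or "top" or "wrist"; returns the picture (384x512x3 uint8, red, green, blue); there is no depth.
- camera_params(name): a dict with "fx", "fy", "cx", "cy" (pixels), "eye" and "attitude" of the camera in the world. Camera axes: x right, y down, z forward; pixel columns grow to the right and rows downward; lengths in mm; the calibration is good to about 2 mm. The wrist camera is an equidistant fisheye: a pixel r from the principal point sees the ray r / f radians off the axis. A picture is of the moment at which its call begins: read the wrist's pose just before it. camera_params takes no time and is no camera call; for the wrist camera it gives the pose at the moment of the call.
- ticket.sign_off(): hands the job in, once; it reports no verdict.
Trained networks look in the newest picture that a camera, given by its name, has taken for a name from the list of things; names that differ only in an ending like _2 or _b are one class to them, and where a whole thing is asked for, a point or a joint stands for the part that bears it (a point fixed in the world has none). Each returns a list of dicts, best first, with "score" (0 to 1); they miss things now and then, are a little off and sometimes report something else, mostly with a low value. They report only what shows in the picture. A call takes as long as a camera call.
- regions_of(name, camera): "region" (384x512 bool, what is visible of it) and "bbox" ([left, top, width, height] in pixels, round what is visible of it).
- landmark_of(name, camera): "centre" ([column, row] in pixels: a listed point, or the origin of a listed thing).
The state is a dict: "t": time; "joints": joint angles; "qvel": joint speeds; "joint_efforts": joint torques, N m; "tcp_pos": TCP position; "tcp_rot": TCP orientation; "wrist_force": force on the tool from outside, world axes, zero at the start; "wrist_torque": the same for the moment, N m; "gripper_width": opening from 0.0 (shut) to 1.0 (fully open).
Only numpy, scipy, OpenCV 4.12 (cv2) and the standard library are available. Lean on these libraries where they do the work, as an engineer would, in place of code of your own. Each camera call takes 0.05 s, during which the arm holds its last target.

### The job

Refit the round filter cover in the square lid of the sterilising container: tilt it so that one edge goes under the two red lugs first, then level it so that it lies flat on the floor of the round recess, and let go. Do not knock over the bottle, pot or file block standing behind.

Things in the scene. Friction and masses are not known exactly. Their poses are not given: they have to be found in the camera images.
- cover: Loose filter cover: rigid steel disc, 120 mm across, 6 mm thick, about 0.16 kg, lying flat on the desk, grip up. Origin: centre of its underside; z up its axis. In the middle of its top stands a blue grip bar, 60 mm long (along the cover's x), 18 mm wide (along y), from 6 to 42 mm above the underside. How it is turned about z in the recess does not matter.
- grip_top (a point): Centre of the top of the cover's blue grip bar, on the disc's axis 42 mm above its underside.
- seat: Container lid: aluminium block 170 x 170 x 25 mm lying fixed on the desk (cannot be pushed). Origin: centre of its underside; x points to the side with the red lugs, z up. In its top, centred, is a round recess (counterbore) 126 mm across and 12 mm deep with a flat floor 13 mm above the desk.
- seat_floor (a point): Centre of the recess floor, 13 mm above the lid's underside; axes as the lid's: x towards the lugs, z up. The cover's origin belongs here.
- lug_mid (a point): Midway between the inner ends of the two red lugs, 51 mm from the recess axis, level with the lid's top face. The fixed lugs, 18 mm wide, 4 mm thick, lie on the top face at the lid's y = +20 and -20 mm, from the lid's edge in to x = +51 mm: undersides 12 mm above the recess floor. A level cover cannot pass them; tilted 0.15 to 0.3 rad, low edge to the lugs, it slips under.
- amber_bottle: Bystander: small amber glass bottle with white cap, 42 mm across, 85 high; stands upright behind the work; origin at the centre of its underside, z up.
- cement_pot: Bystander: white pot with teal cap, 47 mm across, 40 high; stands upright behind the work; origin at the centre of its underside, z up.
- file_block_3: Bystander: grey steel block of small coloured-handle files, 37x38x59 mm; stands upright behind the work; origin at the centre of its underside, z up.

How it is judged (in metres and radians):
On the way:
1. cover tilted over 0.08 rad in the recess, grip top over 4 mm to the lug side of the recess centre, cover centre within 15 mm of its axis and under 28 mm above its floor (angle between cover's own z axis and vertical above 0.08 rad and x of grip_top in the frame of seat_floor above 0.004 m and z of cover in the frame of seat_floor below 0.028 m and horizontal distance between cover and seat_floor below 0.015 m), for 0.1 s.
At the end, for the whole second after the job is handed in: The cover lies at rest, grip up, in the recess under the lugs: its centre within 5 mm of the recess axis, its underside within 2 mm of the recess floor and level to 0.03 rad (horizontal distance between cover and seat_floor below 0.005 m and z of cover in the frame of seat_floor between -0.002 and 0.002 m and angle between cover's own z axis and vertical below 0.03 rad and linear speed of cover below 0.01 m/s and angular speed of cover below 0.1 rad/s); the robot touches nothing.
It fails at once if the bottle, pot or file block behind the work is knocked over (tilted more than 0.6 rad) (angle between any of amber_bottle, cement_pot, file_block_3's own z axis and vertical above 0.6 rad).
It also fails if it takes over 42 s, if anything falls off the work surface, if the arm or the gripper's body presses on something with over 40 N, if the wrist force passes 120 N, or if a joint passes its speed limit or range.

## Working session

There is one attempt and no reset: what is moved stays moved. The work goes in short steps, Python scripts to look and compute and a shell command to move; the robot and the scene stay as the last step left them, time stands still between calls to the robot, and variables do not carry over. Pictures are saved under pics/ and viewed, and the job is handed in when it is done.

```bash
ls; mkdir -p pics; python3 - <<'E'
from station import status,camera,camera_params,landmark_of,regions_of
import cv2,numpy as np
print(status.get_state())
for c in ("scene","top"):
    im=camera(c); cv2.imwrite(f"pics/{c}0.png",im[:,:,::-1])
    print(c,camera_params(c))
    for n in ("grip_top","cover","seat_floor","lug_mid","seat","amber_bottle","cement_pot","file_block_3"):
        try: print(n,[(np.round(d["centre"],1).tolist(),round(float(d["score"]),2)) for d in landmark_of(n,c)][:3])
        except Exception as e: print(n,e)
print(status.get_state()["t"])
E
```

```text
pics
{'t': 0.0, 'joints': array([-7.63570773e+01,  5.26302602e+00,  7.05832149e+01, -7.94643610e-04,
        1.04267274e+02, -3.24911492e+00]), 'qvel': array([-0.04935601,  0.03969399,  0.00767919,  0.02604214,  0.03833423,
       -0.01310472]), 'joint_efforts': array([-2.00885777e-03, -4.58723831e+01, -4.18032825e+01, -3.68481260e-04,
        1.14194211e-02, -8.75106878e-06]), 'tcp_pos': array([ 174.25755867, -573.81354326,  221.23859571]), 'tcp_rot': array([[-9.56854987e-01, -4.80369900e-04,  2.90565490e-01],
       [-2.90565870e-01,  1.92213646e-03, -9.56853061e-01],
       [-9.88631128e-05, -9.99998037e-01, -1.97878496e-03]]), 'wrist_force': array([-0.84050881,  1.00060284,  0.19151045]), 'wrist_torque': array([ 0.00463458,  0.0049255 , -0.0621027 ]), 'gripper_width': 0.9954360292756023}
scene {'fx': 422.34953098597504, 'fy': 422.34953098597504, 'cx': 261.3870051671785, 'cy': 188.49715967908048, 'eye': array([ 254.10591431, -617.37953662,  741.70695973]), 'attitude': array([[ 0.86308991, -0.34111248,  0.37244878],
       [-0.50482584, -0.6046583 ,  0.61606754],
       [ 0.0150559
[... 234 characters left out ...]
[297.5, 176.7], 0.73)]
cement_pot [([317.6, 195.2], 0.81)]
file_block_3 [([280.6, 156.5], 0.8)]
top {'fx': 441.2734950481785, 'fy': 441.2734950481785, 'cx': 256.78684722415454, 'cy': 184.11547447027382, 'eye': array([ 412.48504514,   11.76531159, 1218.65550904]), 'attitude': array([[-0.00634487, -0.98229346,  0.18724131],
       [-0.99994131,  0.00458797, -0.00981493],
       [ 0.00878209, -0.18729259, -0.98226491]])}
grip_top [([313.1, 230.0], 0.64)]
cover [([310.2, 229.3], 0.8), ([213.4, 145.3], 0.34)]
seat_floor [([190.7, 208.4], 0.6)]
lug_mid [([180.7, 197.0], 0.83)]
seat [([188.5, 209.0], 0.67)]
amber_bottle [([245.0, 143.9], 0.6)]
cement_pot []
file_block_3 [([213.0, 146.8], 0.78)]
0.9
```

View pics/scene0.png

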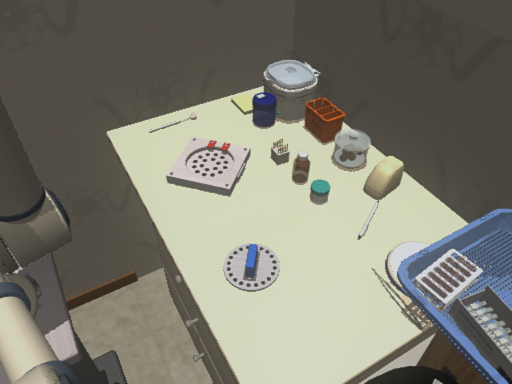

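View pics/top0.png

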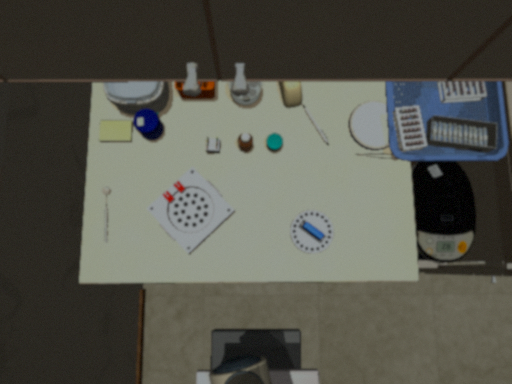

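```bash
cat > h.py <<'E'
from station import status,camera,camera_params
import numpy as np, cv2
def ray(P,uv):
    d=np.array([(uv[0]-P['cx'])/P['fx'],(uv[1]-P['cy'])/P['fy'],1.])
    return np.array(P['eye']),P['attitude']@d
def atz(P,uv,z):
    e,d=ray(P,uv); return e+d*(z-e[2])/d[2]
def proj(P,X):
    c=(np.atleast_2d(X)-P['eye'])@P['attitude']
    return np.c_[P['fx']*c[:,0]/c[:,2]+P['cx'],P['fy']*c[:,1]/c[:,2]+P['cy']]
E
python3 - <<'E'
from h import *
S=camera_params("scene");T=camera_params("top")
for n,z,s,t in [("grip",42,(251.3,257.3),(313.1,230)),("cover",0,(249,265.2),(310.2,229.3)),("floor",13,(211,169.3),(190.7,208.4)),("lug",25,(214.6,151.9),(180.7,197)),("seat",0,(207.8,169.6),(188.5,209)),("bottle",0,(297.5,176.7),(245,143.9)),("file",0,(280.6,156.5),(213,146.8)),("pot",0,(317.6,195.2),None)]:
    print(n,atz(S,s,z).round(1), atz(T,t,z).round(1) if t else '')
for n in("scene","top"):
    im=cv2.imread(f"pics/{n}0.png")
    if n=="scene": a=im[110:300,150:350]
    else: a=im[120:270,150:350]
    cv2.imwrite(f"pics/{n}0z.png",cv2.resize(a,None,fx=3,fy=3,interpolation=cv2.INTER_CUBIC))
E
```

```text
grip [ 509.5 -160.8   42. ] [ 511.6 -149.3   42. ]
cover [ 510.4 -149.1    0. ] [ 517.1 -147.1    0. ]
floor [567.3 156.   13. ] [575.2 181.8  13. ]
lug [600.8 202.3  25. ] [605.1 208.1  25. ]
seat [565.  172.8   0. ] [575.3 189.7   0. ]
bottle [756.6  32.9   0. ] [762.1  32.6   0. ]
file [762.1 124.4   0. ] [753.8 123.9   0. ]
pot [762.2 -48.8   0. ]
```

View pics/scene0z.png

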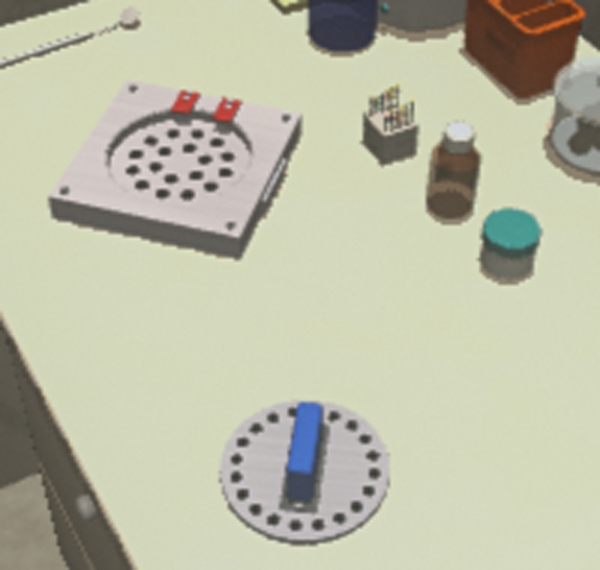

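View pics/top0z.png

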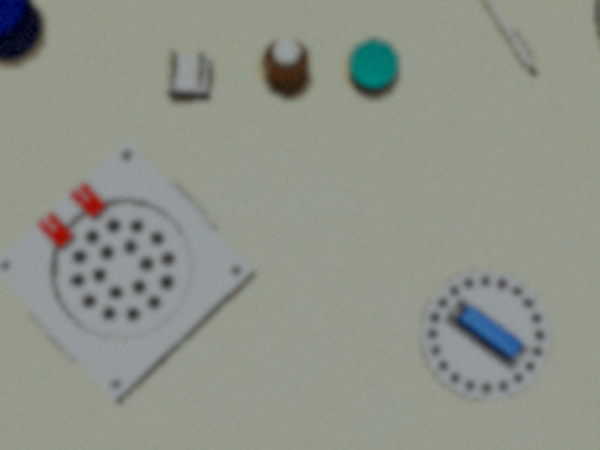

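```bash
python3 - <<'E'
from h import *
from station import regions_of
for c in("scene","top"):
    P=camera_params(c)
    im=cv2.imread(f"pics/{c}0.png").astype(int)
    for n in("cover","seat"):
        for r in regions_of(n,c)[:2]:
            m=np.array(r["region"]); ys,xs=np.nonzero(m); print(c,n,round(r["score"],2),r["bbox"],m.sum(),xs.mean().round(1),ys.mean().round(1))
            np.save(f"{c}_{n}.npy",m) if r is not None else 0
            break
    b,g,r=im[...,0],im[...,1],im[...,2]
    red=((r>150)&(g<90)&(b<90)).astype(np.uint8); 
    n_,l,st,ce=cv2.connectedComponentsWithStats(red)
    for i in range(1,n_):
        if st[i,4]>8: print(c,"red",st[i],ce[i].round(1),atz(P,ce[i],27).round(1))
    bl=((b>120)&(r<90)&(b-r>60)).astype(np.uint8)
    n_,l,st,ce=cv2.connectedComponentsWithStats(bl)
    for i in range(1,n_):
        if st[i,4]>30: print(c,"blue",st[i],ce[i].round(1),atz(P,ce[i],35).round(1))
E
```

```text
scene cover 0.73 [221.4, 241.9, 59.1, 49.6] 2199 251.4 266.7
scene seat 0.82 [163.1, 137.3, 91.0, 58.7] 3378 209.5 165.7
scene red [207 141   9   6  30] [211.1 143.8] [606.8 236.3  27. ]
scene red [221 144   9   6  32] [224.9 146.7] [633.9 206.4  27. ]
scene blue [312 180  18  12 167] [320.1 185.7] [762.8 -51.9  35. ]
scene blue [246 245  11  23 180] [251.2 255.9] [ 513.7 -153.    35. ]
top seat 0.9 [145.7, 168.9, 87.1, 85.3] 3897 190.0 210.1
top red [179 185   4   5  12] [180.3 187.2] [631.9 209.5  27. ]
top red [167 197   5   3  10] [169.1 197.8] [602.8 239.3  27. ]
top blue [387  83   7  43 182] [389.9 101.1] [ 876.5 -379.8   35. ]
top blue [484  83  23  76 202] [500.2 130.2] [ 789.3 -685.2   35. ]
top blue [426  90  24  28 305] [435.6 104.9] [ 864.6 -509.2   35. ]
top blue [391 131  28  28 167] [398.5 148.3] [ 737.6 -394.8   35. ]
top blue [424 155  53   5 170] [450.4 156.9] [ 712.5 -537.6   35. ]
top blue [304 222  20  16 119] [313.4 229.9] [ 512.4 -151.    35. ]
```

```bash
python3 - <<'E'
from h import *
from scipy.optimize import least_squares
S=camera_params("scene");T=camera_params("top")
z2=lambda o,L:[np.array(((x+.5)/3+o[0]-.5,(y+.5)/3+o[1]-.5)) for x,y in L]
sh=[atz(S,p,25) for p in z2((150,110),[(133,89),(286,118),(231,226),(64,190)])]
th=[atz(T,p,25) for p in z2((150,120),[(127,155),(237,270),(116,384),(5,265)])]
for h in(sh,th):
    h=np.array(h); c=h.mean(0); d=h-c
    print(c.round(1), np.linalg.norm(d[:,:2],axis=1).round(1), np.degrees(np.arctan2(d[:,1],d[:,0])).round(1))
sc=[atz(S,p,25) for p in z2((150,110),[(133,82),(301,118),(241,245),(51,200)])]
tc=[atz(T,p,25) for p in z2((150,120),[(127,144),(254,272),(119,402)])]
print(np.round(sc,1),np.mean(sc,0).round(1)); print(np.round(tc,1),((tc[0]+tc[2])/2).round(1))
# cover ellipse from mask / rim, z=6
for P,c,o in((S,"scene",(150,110)),(T,"top",(150,120))):
    print(camera_params(c)['eye'].round(0))
m=np.load("scene_cover.npy"); 
cs,_=cv2.findContours(m.astype(np.uint8),cv2.RETR_EXTERNAL,cv2.CHAIN_APPROX_NONE)
p=max(cs,key=len)[:,0]
W=np.array([atz(S,q,4) for q in p]); f=least_squares(lambda a:np.hypot(W[:,0]-a[0],W[:,1]-a[1])-a[2],[510,-150,60],loss='soft_l1'); print("cover scene",f.x.round(1))
Wt=np.array([atz(T,p,6) for p in z2((150,120),[(419,333),(551,333),(485,266),(485,400)])]);f=least_squares(lambda a:np.hypot(Wt[:,0]-a[0],Wt[:,1]-a[1])-a[2],[510,-150,60]);print("cover top",f.x.round(1))
# bar ends
for P,L in((S,z2((150,110),[(311,404),(299,472)])),(T,z2((150,120),[(467,310),(518,354)]))):
    w=np.array([atz(P,q,42) for q in L]); d=w[1]-w[0]; print("bar",w.round(1),w.mean(0).round(1),np.degrees(np.arctan2(d[1],d[0])).round(1),np.linalg.norm(d).round(1))
E
```

```text
[572.9 176.2  25. ] [103.7 105.  104.7 104.9] [ 88.7  -1.5 -91.3 178. ]
[572.3 181.7  25. ] [104.5 104.9 104.7 105.4] [ -1.6 -91.5 178.7  88.4]
[[579.5 289.6  25. ]
 [689.6 166.8  25. ]
 [567.4  47.6  25. ]
 [454.  173.4  25. ]] [572.6 169.4  25. ]
[[687.2 179.   25. ]
 [567.7  61.4  25. ]
 [451.8 181.1  25. ]] [569.5 180.1  25. ]
[ 254. -617.  742.]
[ 412.   12. 1219.]
cover scene [ 512.9 -154.9   60.5]
cover top [ 513.4 -149.3   60.8]
bar [[ 529.6 -133.7   42. ]
 [ 494.4 -179.7   42. ]] [ 512.  -156.7   42. ] -127.5 58.0
bar [[ 530.4 -129.1   42. ]
 [ 491.1 -173.2   42. ]] [ 510.8 -151.1   42. ] -131.6 59.1
```

```bash
python3 -m pendant '[[[0,0,0.056],[3.38,4.22,0.3],0],[[0,0,0.056],[3.38,4.22,0.3],0],[[0,0,0.056],[3.38,4.22,0.3],0],[[0,0,0.056],[3.38,4.22,0.3],0],[[0,0,0.056],[3.38,4.22,0.3],0],[[0,0,0.056],[3.38,4.22,0.3],0],[[0,0,0.056],[3.38,4.22,0.3],0],[[0,0,0.056],[3.38,4.22,0.3],0],[[0,0,0.056],[3.38,4.22,0.3],0],[[0,0,0.056],[3.38,4.22,0.3],0],[[0,0,0],[0,0,0],0],[[0,0,0],[0,0,0],0]]' 40
python3 - <<'E'
from h import *
from station import landmark_of
P=camera_params("wrist"); im=camera("wrist"); cv2.imwrite("pics/w1.png",im[:,:,::-1]); print(P)
s=status.get_state(); print(s["tcp_pos"],s["tcp_rot"],s["joints"],s["t"])
for n in("grip_top","cover","seat_floor","lug_mid"): print(n,[(np.round(d["centre"],1),round(d["score"],2)) for d in landmark_of(n,"wrist")][:2])
E
```

```text
t: 2.6
tcp_pos: [512.1, -152.3, 252.3]
tcp_rot: [[-0.656, -0.001, 0.755], [-0.755, -0.0, -0.656], [0.001, -1.0, -0.0]]
wrist_force: [-0.4, -0.4, -0.5]
gripper_width: 0.997
{'fx': 297.3186396354542, 'fy': 297.3186396354542, 'cx': 256.40090359613663, 'cy': 198.99619860923468, 'eye': array([564.15603087, -94.06662066, 404.53815508]), 'attitude': array([[ 7.55315731e-01, -6.24235482e-01, -1.99570064e-01],
       [-6.55361015e-01, -7.19580232e-01, -2.29578375e-01],
       [-2.95705031e-04,  3.04194598e-01, -9.52609867e-01]])}
[ 511.8783761  -152.83340264  252.38816572] [[-6.57198608e-01 -2.61362620e-04  7.53717401e-01]
 [-7.53717280e-01 -4.36475989e-04 -6.57198654e-01]
 [ 5.00746710e-04 -9.99999871e-01  8.98578899e-05]] [-2.02545512e+01 -4.45076259e+00  7.71768392e+01 -2.99999867e-02
  1.07279313e+02  2.08231154e+01] 2.65
grip_top [(array([259.2, 170.5]), 0.89)]
cover [(array([254.6, 164.2]), 0.69)]
seat_floor []
lug_mid []
```

View pics/w1.png

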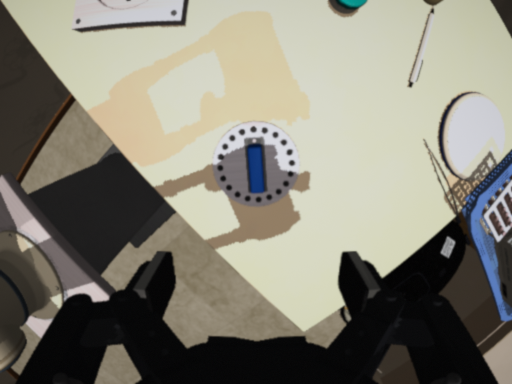

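```bash
cat >> h.py <<'E'
def watz(P,uv,z):
    u=np.atleast_2d(uv).astype(float); x=(u[:,0]-P['cx'])/P['fx']; y=(u[:,1]-P['cy'])/P['fy']
    r=np.hypot(x,y)+1e-12; d=np.c_[x/r*np.sin(r),y/r*np.sin(r),np.cos(r)]@P['attitude'].T
    return P['eye']+d*((z-P['eye'][2])/d[:,2])[:,None]
def wproj(P,X):
    c=(np.atleast_2d(X)-P['eye'])@P['attitude']; h=np.hypot(c[:,0],c[:,1]); r=np.arctan2(h,c[:,2])
    return np.c_[P['cx']+P['fx']*r*c[:,0]/h,P['cy']+P['fy']*r*c[:,1]/h]
E
python3 - <<'E'
from h import *
im=cv2.imread("pics/w1.png"); cv2.imwrite("pics/w1z.png",cv2.resize(im[110:220,200:315],None,fx=5,fy=5,interpolation=cv2.INTER_CUBIC))
cv2.imwrite("pics/w1s.png",cv2.resize(im[0:60,50:220],None,fx=4,fy=4,interpolation=cv2.INTER_CUBIC))
E
```

```text
(no output)
```

View pics/w1z.png

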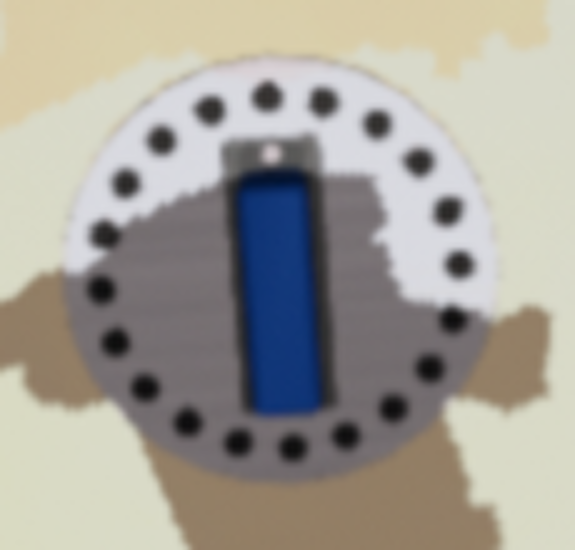

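```bash
python3 - <<'E'
from h import *
from scipy.optimize import least_squares
im=cv2.imread("pics/w1.png").astype(int)
P=camera_params("wrist")
z=lambda L,s=5,o=(200,110):[((x+.5)/s+o[0]-.5,(y+.5)/s+o[1]-.5) for x,y in L]
W=watz(P,z([(63,270),(496,275),(278,55),(280,483),(127,120),(430,118),(120,420),(440,415)]),5)
f=least_squares(lambda a:np.hypot(W[:,0]-a[0],W[:,1]-a[1])-a[2],[510,-150,60]);print("disc",f.x.round(1),f.fun.round(1))
h=watz(P,z([(267,97),(324,101),(377,123),(420,161),(447,211),(459,264),(453,320),(430,368),(394,408),(346,436),(293,447),(238,442),(188,422),(145,388),(116,342),(101,290),(104,235),(125,184),(161,141),(210,110)]),6)
f=least_squares(lambda a:np.hypot(h[:,0]-a[0],h[:,1]-a[1])-a[2],[510,-150,50]);print("holes",f.x.round(1),f.fun.round(1))
b=watz(P,z([(240,190),(306,186),(322,412),(252,415)]),42); print(b.round(1),b.mean(0).round(1))
for i,j in((3,0),(2,1),(0,1),(3,2)):
    d=b[j]-b[i]; print(np.linalg.norm(d).round(1),np.degrees(np.arctan2(d[1],d[0])).round(1))
s=status.get_state();print(s['tcp_pos'])
E
```

```text
disc [ 511.2 -153.4   59.9] [-0.5 -0.2  0.7 -0.3 -0.4 -0.2  0.7  0.1]
holes [ 511.7 -153.3   49.2] [-0.1  0.1  0.2  0.1 -0.4 -0.1  0.1 -0.1  0.1  0.2 -0.  -0.2 -0.1  0.1
 -0.1  0.2  0.2 -0.1 -0.1 -0. ]
[[ 523.2 -125.3   42. ]
 [ 536.  -135.2   42. ]
 [ 501.3 -181.6   42. ]
 [ 487.4 -170.5   42. ]] [ 512.  -153.1   42. ]
57.6 51.6
57.9 53.2
16.2 -37.6
17.8 -38.5
[ 511.7791859  -153.17781498  252.51003971]
```

View pics/w1s.png

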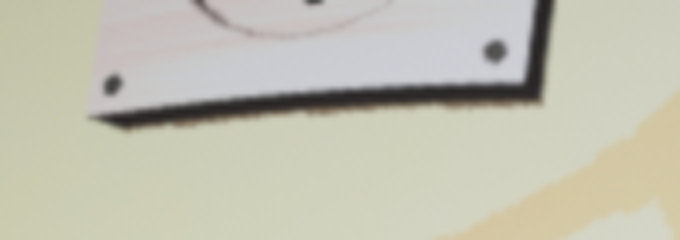

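```bash
python3 -m pendant '[[[0,0,0],[1.0,5.5,0],0],[[0,0,0],[1,5.5,0],0],[[0,0,0],[1,5.5,0],0],[[0,0,0],[1,5.5,0],0],[[0,0,0],[1,5.5,0],0],[[0,0,0],[1,5.5,0],0],[[0,0,0],[0,0,0],0],[[0,0,0],[0,0,0],0]]'
python3 - <<'E'
from h import *
P=camera_params("wrist"); im=camera("wrist"); cv2.imwrite("pics/w2.png",im[:,:,::-1]); np.save("P2.npy",P,allow_pickle=True)
s=status.get_state(); print(s["tcp_pos"],s["t"])
c=wproj(P,[571.6,178.3,25])[0]; print(c)
x0,y0=int(c[0])-70,max(0,int(c[1])-70); print(x0,y0)
cv2.imwrite("pics/w2z.png",cv2.resize(im[y0:y0+140,x0:x0+140,::-1],None,fx=4,fy=4,interpolation=cv2.INTER_CUBIC))
E
```

```text
t: 3.85
tcp_pos: [572.4, 177.1, 252.3]
tcp_rot: [[-0.657, -0.0, 0.754], [-0.754, -0.001, -0.657], [0.001, -1.0, 0.0]]
wrist_force: [-0.3, 0.1, 0.5]
gripper_width: 0.999
[572.43349755 176.55076806 252.55448378] 3.9
[254.49137494 167.10099194]
184 97
```

View pics/w2z.png

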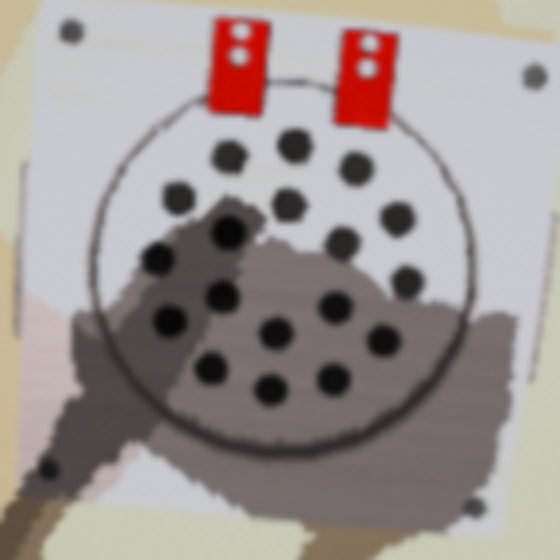

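```bash
python3 - <<'E'
from h import *
from scipy.optimize import least_squares
P=np.load("P2.npy",allow_pickle=True).item()
z=lambda L:[((x+.5)/4+184-.5,(y+.5)/4+97-.5) for x,y in L]
h=watz(P,z([(71,31),(535,76),(474,507),(48,469)]),25); c=h.mean(0); d=h-c
print("screws",c.round(1),np.hypot(d[:,0],d[:,1]).round(1),(np.degrees(np.arctan2(d[:,1],d[:,0]))-[90,0,-90,180]).round(1))
def circ(L,zz,r):
    W=watz(P,z(L),zz); f=least_squares(lambda a:np.hypot(W[:,0]-a[0],W[:,1]-a[1])-a[2],[570,180,r]); print(f.x.round(1),f.fun.round(1))
circ([(295,146),(357,169),(398,219),(407,283),(383,341),(333,380),(270,389),(211,368),(170,321),(158,260),(178,198),(230,157)],13,35)
circ([(90,270),(472,270),(285,80),(280,460),(150,135),(425,400),(140,400)],25,63)
l=watz(P,z([(209,111),(263,116),(336,123),(388,128)]),29); print(l.round(1),l.mean(0).round(1)); d=l[0]-l[3];print(np.hypot(*d[:2]),np.degrees(np.arctan2(d[1],d[0]))-90)
E
```

```text
screws [572.2 179.9  25. ] [104.9 104.9 104.7 104.9] [-1.5 -1.5 -1.4 -1.5]
[572.4 179.8  42. ] [-0.2 -0.   0.1  0.   0.   0.  -0.2  0.   0.  -0.1  0.4 -0.2]
[572.1 179.9  63.1] [-0.3 -0.8  0.8 -0.  -0.4  0.5  0.2]
[[590.7 235.8  29. ]
 [602.4 223.4  29. ]
 [618.2 206.7  29. ]
 [629.7 194.9  29. ]] [610.3 215.2  29. ]
56.44835243827844 43.581252402943875
```

```bash
python3 -m pendant '[[[0,0,0.01],[-1.01,-5.5,0],0],[[0,0,0.01],[-1.01,-5.5,0],0],[[0,0,0.01],[-1.01,-5.5,0],0],[[0,0,0.01],[-1.01,-5.5,0],0],[[0,0,0.01],[-1.01,-5.5,-3],0],[[0,0,0],[-1.01,-5.5,-5],0],[[0,0,0],[0,0,-5],0],[[0,0,0],[0,0,-4],0],[[0,0,0],[0,0,0],0],[[0,0,0],[0,0,0],0]]'
```

```text
t: 5.15
tcp_pos: [514.1, -143.1, 93.5]
tcp_rot: [[-0.619, 0.003, 0.786], [-0.786, -0.001, -0.619], [-0.001, -1.0, 0.003]]
wrist_force: [0.0, 0.8, 0.3]
gripper_width: 1.0
```

```bash
python3 -m pendant '[[[0,0,0],[-0.23,-1.0,-1],0],[[0,0,0],[0,0,-2.7],0],[[0,0,0],[0,0,-2],0],[[0,0,0],[0,0,-0.6],0],[[0,0,0],[0,0,0],0],[[0,0,0],[0,0,0],0]]'
```

```text
t: 5.9
tcp_pos: [511.9, -152.3, 29.3]
tcp_rot: [[-0.618, 0.002, 0.786], [-0.786, -0.001, -0.618], [-0.001, -1.0, 0.002]]
wrist_force: [-0.7, 0.7, 0.9]
gripper_width: 1.0
```

```bash
python3 -m pendant '[[[0,0,0],[0,0,0],255],[[0,0,0],[0,0,0],255],[[0,0,0],[0,0,0],255],[[0,0,0],[0,0,0],255],[[0,0,0],[0,0,0],255],[[0,0,0],[0,0,0],255],[[0,0,0],[0,0,0],255],[[0,0,0],[0,0,0],255]]' 60
python3 - <<'E'
from h import *
s=status.get_state(); print(s['tcp_pos'],s['tcp_rot'],s['wrist_force'],s['gripper_width'],s['t'])
P=camera_params("wrist"); im=camera("wrist"); cv2.imwrite("pics/w3.png",im[:,:,::-1]); np.save("P3.npy",P,allow_pickle=True)
E
```

```text
t: 6.9
tcp_pos: [511.5, -152.2, 28.5]
tcp_rot: [[-0.618, 0.001, 0.786], [-0.786, -0.0, -0.618], [-0.0, -1.0, 0.001]]
wrist_force: [-0.4, 0.1, 3.8]
gripper_width: 0.181
[ 511.48574823 -152.23340252   28.54153123] [[-6.17873031e-01  6.14448217e-04  7.86277648e-01]
 [-7.86277864e-01 -2.33222525e-04 -6.17873018e-01]
 [-1.96273316e-04 -9.99999784e-01  6.27228940e-04]] [-0.35485822  0.10295428  3.83210955] 0.18062691624226287 6.9
```

View pics/w3.png

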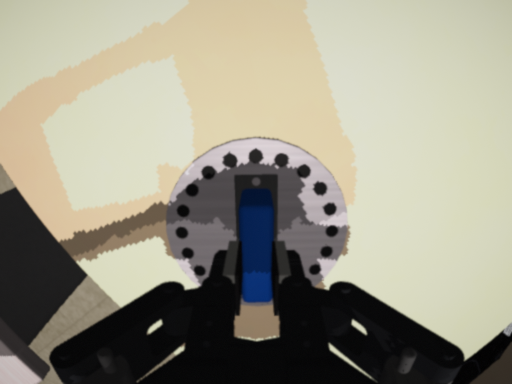

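```bash
python3 - <<'E'
from h import *
from scipy.optimize import least_squares
P=np.load("P3.npy",allow_pickle=True).item()
im=cv2.imread("pics/w3.png"); g=cv2.cvtColor(im,cv2.COLOR_BGR2GRAY)
pts=[]
for x,y in [(256,156),(282,160),(304,171),(320,188),(330,209),(332,231),(327,252),(315,269),(230,160),(208,173),(192,190),(183,211),(182,233),(187,253),(199,270)]:
    w=g[y-6:y+7,x-6:x+7].astype(float); k=np.clip(70-w,0,None)
    yy,xx=np.mgrid[-6:7,-6:7]; pts.append((x+(k*xx).sum()/k.sum(),y+(k*yy).sum()/k.sum()))
W=watz(P,pts,6); f=least_squares(lambda a:np.hypot(W[:,0]-a[0],W[:,1]-a[1])-a[2],[511,-152,49],loss='soft_l1',f_scale=.3);print(np.round(pts,1).tolist());print(f.x.round(1),f.fun.round(1))
b=watz(P,[(243,190),(271,190),(271,300),(243,300)],42);print(b.round(1),b.mean(0).round(1))
R=status.get_state()['tcp_rot']; d=np.array([f.x[0],f.x[1],0])-[511.5,-152.2,0]; print("along tool x",d@R[:,0],"jaw",d@R[:,2])
E
```

```text
[[255.1, 156.2], [281.1, 160.0], [302.9, 171.2], [319.8, 188.0], [329.6, 208.6], [331.4, 230.7], [326.1, 251.1], [314.3, 269.1], [229.9, 160.4], [208.3, 173.0], [191.9, 189.9], [182.8, 210.6], [181.4, 232.2], [187.3, 252.6], [199.3, 270.2]]
[ 512.2 -153.1   49.2] [-0.   0.  -0.1  0.1  0.1  0.  -0.  -0.1  0.1 -0.4 -0.   0.1  0.1  0.
 -0. ]
[[ 530.8 -118.7   42. ]
 [ 541.5 -127.1   42. ]
 [ 502.1 -179.5   42. ]
 [ 489.4 -169.6   42. ]] [ 516.  -148.8   42. ]
along tool x 0.2929047852941856 jaw 1.0811657833102326
```

```bash
python3 -m pendant '[[[0,0,0],[0,0,1],255],[[0,0,-0.048],[0,0,3],255],[[0,0,-0.048],[0,0,3],255],[[0,0,-0.049],[0,0,2],255],[[0,0,0],[0.92,4.7,0],255],[[0,0,0],[0.92,4.7,0],255],[[0,0,0],[0.92,4.7,0],255],[[0,0,0],[0.92,4.7,0],255],[[0,0,0],[0.92,4.7,0],255],[[0,0,0],[0.92,4.7,0],255],[[0,0,0],[0,4.6,0],255],[[0,0,0],[0,0,0],255]]'
python3 -m pendant '[[[-0.0344,0.0363,0],[0,0,0],255],[[-0.0344,0.0363,0],[0,0,0],255],[[-0.0344,0.0363,0],[0,0,0],255],[[-0.0344,0.0363,0],[0,0,0],255],[[0,0,0],[0,0,0],255],[[0,0,0],[0,0,0],255]]'
python3 - <<'E'
from h import *
P=camera_params("wrist"); im=camera("wrist"); cv2.imwrite("pics/w4.png",im[:,:,::-1]); np.save("P4.npy",P,allow_pickle=True)
s=status.get_state(); print(s['tcp_pos'],s['tcp_rot'],s['wrist_force'],s['gripper_width'],s['t'],s['joints'])
c,n=np.cos(np.radians(43.5)),np.sin(np.radians(43.5)); L=np.array([[c,n,0],[-n,c,0],[0,0,1]])
print("lid frame", L@(s['tcp_pos']-[571.6,180.8,13]), "down axis", L@s['tcp_rot'][:,1])
im=camera("scene"); cv2.imwrite("pics/s4.png",im[:,:,::-1])
E
```

```text
t: 8.45
tcp_pos: [565.6, 178.9, 117.4]
tcp_rot: [[-0.722, -0.002, 0.692], [-0.692, 0.001, -0.722], [0.001, -1.0, -0.002]]
wrist_force: [-0.2, -0.5, -1.7]
gripper_width: 0.179
t: 9.2
tcp_pos: [566.5, 175.3, 118.0]
tcp_rot: [[-0.711, -0.144, 0.688], [-0.675, -0.136, -0.725], [0.198, -0.98, -0.0]]
wrist_force: [1.1, 0.1, -2.0]
gripper_width: 0.18
[566.42189592 175.33614672 118.24757158] [[-7.11007916e-01 -1.43860148e-01  6.88310977e-01]
 [-6.74699891e-01 -1.36206114e-01 -7.25415709e-01]
 [ 1.98110575e-01 -9.80179653e-01 -2.18800713e-04]] [-0.63469664 -0.31358691 -1.25203485] 0.18127071160400887 9.25 [ 16.90391142  14.13435963  71.8551211   -5.23735162 104.20359148
  62.57327767]
lid frame [ -7.51713239  -0.3989675  105.24757158] down axis [-1.98110567e-01  2.26366669e-04 -9.80179653e-01]
```

View pics/w4.png

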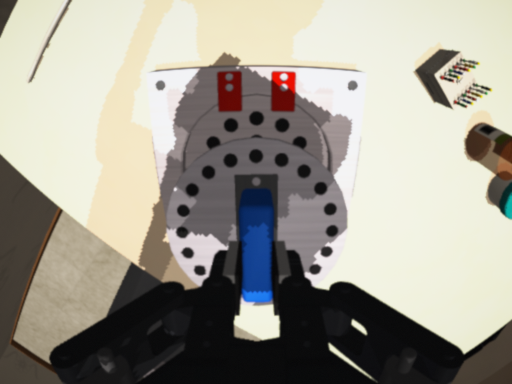

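View pics/s4.png

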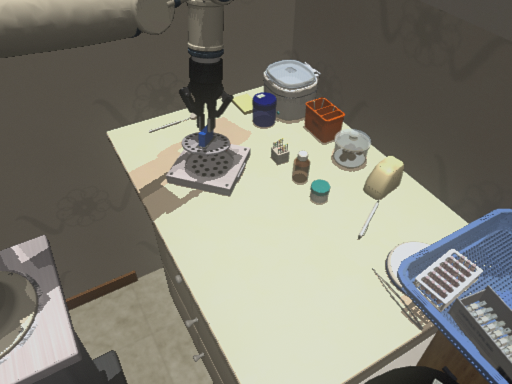

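```bash
python3 -m pendant '[[[0,0,0],[-0.03,0.03,-1.5],255],[[0,0,0],[0,0,-1.5],255],[[0,0,0],[0,0,-1],255],[[0,0,0],[0,0,-0.5],255],[[0,0,0],[0,0,0],255],[[0,0,0],[0,0,0],255]]'
cat > st.py <<'E'
from h import *
P=camera_params("wrist"); im=camera("wrist")
s=status.get_state()
c,n=np.cos(np.radians(43.5)),np.sin(np.radians(43.5)); L=np.array([[c,n,0],[-n,c,0],[0,0,1]])
p=L@(s['tcp_pos']-[571.6,180.8,13]); a=-L@s['tcp_rot'][:,1]; o=p-28.5*a
print("t",s['t'],"lid tcp",p.round(1),"axis",a.round(3),"cover O",o.round(1),"low corner",(o+60*np.array([a[2],0,-a[0]])).round(1),"F",(L@s['wrist_force']).round(1),"T",s['wrist_torque'].round(2),s['gripper_width'].round(3))
import sys
if len(sys.argv)>1: cv2.imwrite(f"pics/{sys.argv[1]}.png",im[:,:,::-1])
E
python3 st.py w5
```

```text
t: 10.05
tcp_pos: [566.5, 176.3, 73.8]
tcp_rot: [[-0.711, -0.143, 0.689], [-0.675, -0.136, -0.725], [0.198, -0.98, 0.0]]
wrist_force: [-0.4, -1.1, -0.4]
gripper_width: 0.183Traceback (most recent call last):
  File "st.py", line 6, in <module>
    print("t",s['t'],"lid tcp",p.round(1),"axis",a.round(3),"cover O",o.round(1),"low corner",(o+60*np.array([a[2],0,-a[0]])).round(1),"F",(L@s['wrist_force']).round(1),"T",s['wrist_torque'].round(2),s['gripper_width'].round(3))
                                                                                                                                                                                                        ^^^^^^^^^^^^^^^^^^^^^^^^
AttributeError: 'float' object has no attribute 'round'
```

```bash
sed -i "s/s\['gripper_width'\].round(3)/round(s['gripper_width'],3)/" st.py; python3 st.py w5
```

```text
t 10.15 lid tcp [-6.8  0.2 60.9] axis [0.198 0.    0.98 ] cover O [-12.4   0.2  32.9] low corner [46.4  0.2 21.1] F [ 0.2 -0.8 -2.6] T [ 0.09 -0.13  0.03] 0.186
```

View pics/w5.png

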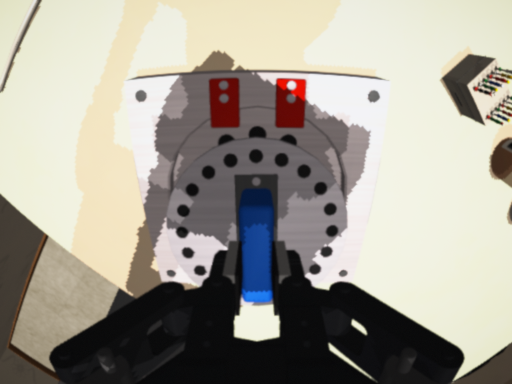

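```bash
python3 -m pendant '[[[0,0,0],[0,0,-0.7],255],[[0,0,0],[0,0,-0.6],255],[[0,0,0],[0,0,-0.4],255],[[0,0,0],[0,0,-0.15],255],[[0,0,0],[0,0,0],255],[[0,0,0],[0,0,0],255]]'
python3 st.py w6
```

```text
t: 10.9
tcp_pos: [566.3, 176.2, 55.0]
tcp_rot: [[-0.711, -0.144, 0.689], [-0.675, -0.137, -0.725], [0.198, -0.98, -0.0]]
wrist_force: [-0.4, -0.6, -2.3]
gripper_width: 0.18
t 10.95 lid tcp [-7.   0.3 42. ] axis [0.198 0.    0.98 ] cover O [-12.6   0.3  14. ] low corner [46.2  0.3  2.1] F [-0.3  0.2 -2. ] T [ 0.15 -0.15  0.  ] 0.18
```

View pics/w6.png

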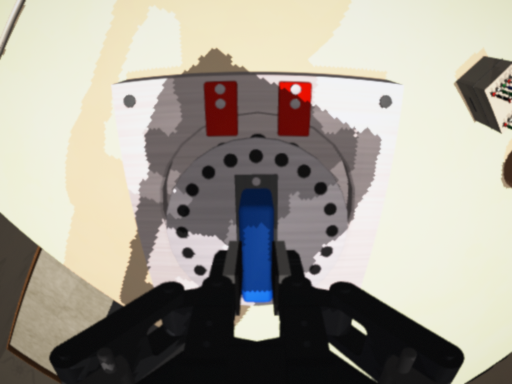

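```bash
python3 -m pendant '[[[0,0,0],[0.24,0.22,0],255],[[0,0,0],[0.24,0.22,0],255],[[0,0,0],[0.24,0.22,0],255],[[0,0,0],[0.22,0.21,0],255],[[0,0,0],[0,0,0],255],[[0,0,0],[0,0,0],255]]'
python3 st.py w7
```

```text
t: 11.7
tcp_pos: [575.6, 184.9, 54.7]
tcp_rot: [[-0.71, -0.144, 0.689], [-0.675, -0.137, -0.725], [0.199, -0.98, -0.0]]
wrist_force: [0.7, -0.6, -0.9]
gripper_width: 0.176
t 11.75 lid tcp [ 5.6  0.2 41.6] axis [ 0.199 -0.     0.98 ] cover O [-0.1  0.2 13.7] low corner [58.7  0.2  1.8] F [-0.4 -0.5 -1.6] T [ 0.08 -0.11  0.05] 0.18
```

View pics/w7.png

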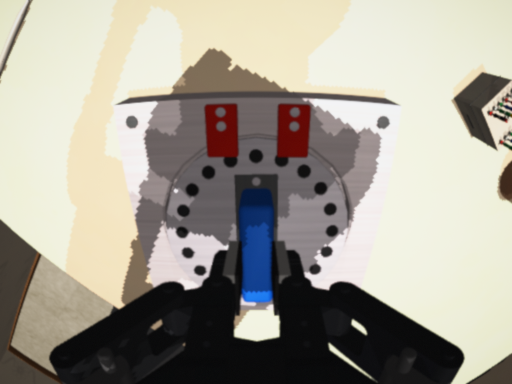

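```bash
python3 -m pendant '[[[0.0344,-0.0363,0],[-0.1,-0.1,-0.29],255],[[0.0344,-0.0363,0],[-0.1,-0.1,-0.29],255],[[0.0344,-0.0363,0],[-0.1,-0.1,-0.29],255],[[0.0344,-0.0363,0],[-0.1,-0.1,-0.29],255],[[0,0,0],[0,0,0],255],[[0,0,0],[0,0,0],255]]'
python3 st.py w8
```

```text
t: 12.5
tcp_pos: [571.7, 180.9, 43.4]
tcp_rot: [[-0.725, -0.0, 0.689], [-0.689, -0.0, -0.725], [0.0, -1.0, 0.0]]
wrist_force: [1.1, 0.2, -1.7]
gripper_width: 0.185
t 12.55 lid tcp [ 0.3  0.  30.3] axis [0. 0. 1.] cover O [0.3 0.  1.8] low corner [60.3  0.   1.8] F [ 1.1  0.6 -1.6] T [-0.01  0.   -0.02] 0.178
```

View pics/w8.png

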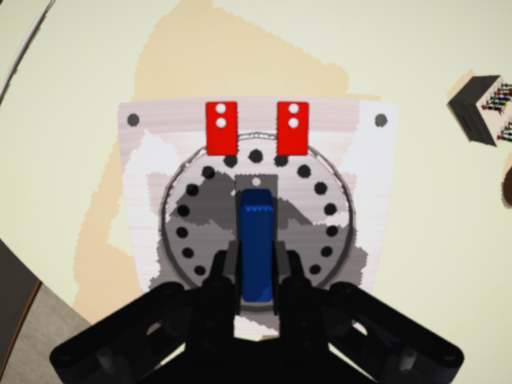

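```bash
python3 -m pendant '[[[0,0,0],[0,0,-0.08],255],[[0,0,0],[0,0,-0.08],255],[[0,0,0],[0,0,-0.02],255],[[0,0,0],[0,0,0],255],[[0,0,0],[0,0,0],255]]'
python3 st.py
```

```text
t: 13.18
tcp_pos: [571.8, 181.1, 41.6]
tcp_rot: [[-0.725, 0.001, 0.689], [-0.689, 0.0, -0.725], [-0.001, -1.0, 0.0]]
wrist_force: [0.2, 1.7, 1.0]
gripper_width: 0.187
t 13.225 lid tcp [ 0.3  0.1 28.6] axis [-0.001  0.     1.   ] cover O [0.3 0.1 0.1] low corner [60.3  0.1  0.1] F [1.4 1.3 0.5] T [ 0.18  0.03 -0.04] 0.179
```

Resting on the floor (force went from −1.7 to about +0.5…1 N). Open and look before retreating.

```bash
python3 -m pendant '[[[0,0,0],[0,0,0],140],[[0,0,0],[0,0,0],140],[[0,0,0],[0,0,0],100],[[0,0,0],[0,0,0],80],[[0,0,0],[0,0,0],80],[[0,0,0],[0,0,0],80]]'
python3 st.py w9
```

```text
t: 13.98
tcp_pos: [571.6, 180.9, 41.3]
tcp_rot: [[-0.725, 0.0, 0.689], [-0.689, -0.0, -0.725], [-0.0, -1.0, 0.0]]
wrist_force: [-0.4, 0.2, -0.2]
gripper_width: 0.688
t 14.025 lid tcp [ 0.   0.1 28.3] axis [-0.  0.  1.] cover O [ 0.   0.1 -0.2] low corner [60.   0.1 -0.2] F [-0.5  0.3 -0.1] T [-0.02 -0.01 -0.02] 0.69
```

View pics/w9.png

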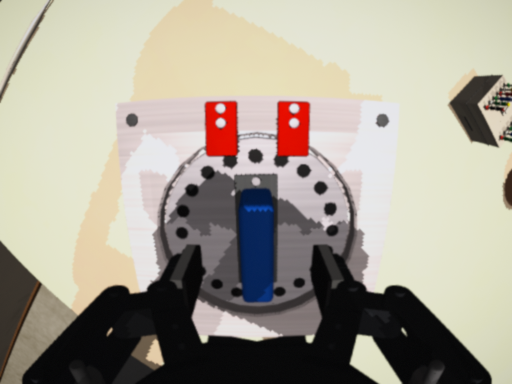

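Gripper clear of the bar (fingers at columns about 185 and 325, bar at 240–272), and the cover sits in the recess under the lugs. I'll retreat straight up now.

```bash
python3 -m pendant '[[[0,0,0],[0,0,1],80],[[0,0,0],[0,0,3],80],[[0,0,0],[0,0,4],80],[[0,0,0],[0,0,4],80],[[0,0,0],[0,0,4],80],[[0,0,0],[0,0,4],80],[[0,0,0],[0,0,0],80],[[0,0,0],[0,0,0],80],[[0,0,0],[0,0,0],80]]'
python3 st.py w10
python3 - <<'E'
from h import *
P=camera_params("wrist"); np.save("P10.npy",P,allow_pickle=True)
im=cv2.imread("pics/w10.png"); c=wproj(P,[572,180,20])[0]; x0,y0=int(c[0])-70,max(0,int(c[1])-70); print(x0,y0)
cv2.imwrite("pics/w10z.png",cv2.resize(im[y0:y0+140,x0:x0+140],None,fx=4,fy=4,interpolation=cv2.INTER_CUBIC))
cv2.imwrite("pics/s10.png",camera("scene")[:,:,::-1])
E
```

```text
t: 15.15
tcp_pos: [571.1, 180.7, 239.5]
tcp_rot: [[-0.725, -0.003, 0.689], [-0.689, -0.001, -0.725], [0.002, -1.0, -0.001]]
wrist_force: [-0.3, 1.2, -0.4]
gripper_width: 0.684
t 15.2 lid tcp [ -0.4   0.3 226.5] axis [ 0.003 -0.001  1.   ] cover O [ -0.5   0.4 198. ] low corner [ 59.5   0.4 197.9] F [-0.4 -0.9  0.1] T [ 0.01 -0.01 -0.02] 0.682
186 98
```

View pics/w10z.png

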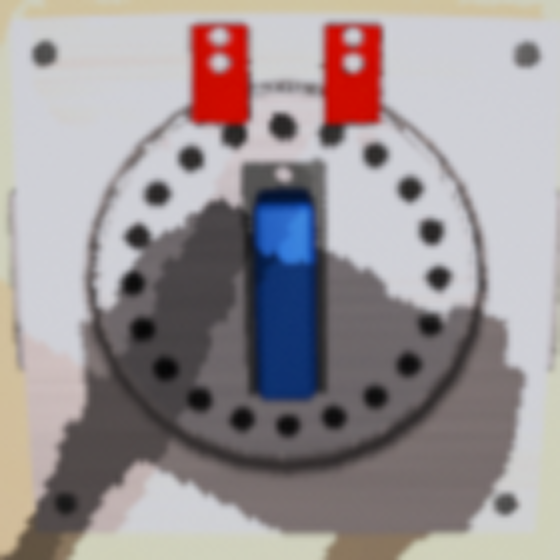

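View pics/s10.png

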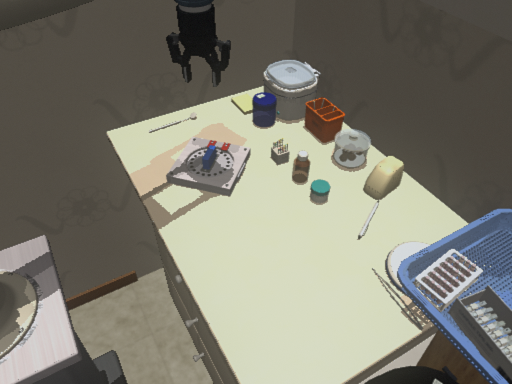

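```bash
python3 - <<'E'
from h import *
from scipy.optimize import least_squares
P=np.load("P10.npy",allow_pickle=True).item()
z=lambda L:[((x+.5)/4+186-.5,(y+.5)/4+98-.5) for x,y in L]
h=watz(P,z([(44,54),(527,54),(506,503),(65,503)]),25); print(h.mean(0).round(1))
H=z([(283,126),(375,155),(410,188),(431,231),(438,277),(430,325),(408,364),(375,397),(334,417),(288,425),(241,419),(200,399),(165,369),(142,328),(133,283),(137,236),(157,194),(191,158)])
def r(a):
    W=watz(P,H,a[3]); return np.hypot(W[:,0]-a[0],W[:,1]-a[1])-a[2]
W=watz(P,H,19); f=least_squares(lambda a:np.hypot(W[:,0]-a[0],W[:,1]-a[1])-a[2],[570,180,49]);print(f.x.round(2),f.fun.round(1))
E
python3 -c "
from station import ticket; print(ticket.sign_off())"
```

```text
[572.2 179.8  25. ]
[572.74 180.43  49.11] [ 0.  -0.1  0.2 -0.1 -0.   0.1 -0.1  0.1 -0.1 -0.   0.1 -0.2  0.2 -0.
 -0.2  0.2 -0.  -0.1]
the job is handed in; nothing more can be done
None
```

The cover is back in the recess, flat under the two red lugs, and the job is handed in, at about 15 s of the 42 s allowed. I gripped it by the blue bar and tilted it 0.2 rad, low edge to the lugs. I lowered that edge into the recess, slid it 13 mm under the lugs, levelled it, set it on the floor, opened the gripper and drew straight up about 20 cm.

- **Centring and level:** in the last wrist picture the cover's hole circle is about 0.8 mm from the lid's centre, against 5 mm allowed. Taking the cover at seated height, the circle's radius comes out at 49.1 mm against 49.2 mm before, with residuals up to 0.2 mm. That fits a cover lying flat on the floor.
- **On the way:** with the cover tilted 0.2 rad in the recess, the arm's pose put its centre about on the axis and 14 mm above the floor. The grip top was then about 8 mm to the lug side.
- **Forces and bystanders:** the wrist force read no more than about 4 N at any check. Bottle, pot and file block stand upright in the last scene picture.
- **Disagreement:** the scene and top cameras differed by about 5 mm in y. I used the wrist camera instead, and corrected its own offset of about 1 mm with the cover in the grip.

The hand-in reported no verdict.

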